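# Feel the end float of a feed-roller shaft and set its status flag

### The arm

A 6-joint arm with a two-finger parallel gripper is mounted at the origin on the work surface. World frame = base frame: x ahead of the robot, y to its left, z up, the work surface at z = 0. Lengths are in m, angles in rad, forces in N, time in s.
With the tool pointing down it reaches from about 0.225 to 0.875 m from the base axis. Payload 3.4 kg.
Tool frame: the origin (TCP) lies between the finger pads; the fingertips stand 8 mm ahead of it and the grasp point (between the pads) lies 11 mm behind it; z points along the fingers, y is the line along which they close (so a half turn about z gives the same grasp; the last joint's range is limited). The gripper opens to 85 mm and grips with 20 to 120 N. Pads are 22 mm wide; open, the fingers measure 114 mm over their backs; the gripper's body (76 mm by 85 mm) begins 54 mm behind the grasp point. The pads swing forward as they close: fully open they stand 13 mm farther back than shut.
Start: joints at [1.03, 0.276, 1.505, -0, 1.361, -0.121], TCP at [0.234, 0.525, 0.239] pointing down, gripper open.
Joint ranges: [-2.89, 2.89], [-0.75, 2.08], [0.22, 2.7], [-1.18, 4.32], [0.11, 2.71], [-2.7, 2.7]. Speed limits (rad/s): [2.57, 2.57, 3.14, 3.14, 3.14, 3.14].

### API

Orientations are given as a unit quaternion [w, x, y, z].
In Python, from rig import manip, optics, finder gives the robot as it stands.
- The arm moves only by the tool servo_tool, never from a script. Its argument "increments" is a list of rows, each a list of 7 numbers: the shift along the tool's x, y, z in cm, then the turn, a rotation vector about the tool's x, y, z in degrees, then the closure, from -1 (fully open) to 1 (shut). In form: [[x, y, z, rx, ry, rz, gripper], ...]. A call has exactly 5 rows; each row shifts and turns the commanded pose from where the row before left it, along the tool's axes as they then stand; what a row does not reach is not made up. A row lasts 1/10 s, in which the tool goes at most 50 mm and 8.59 degrees, less where a joint would pass 70% of its speed; a pose out of reach is approached as far as the arm can. A call is refused whole if a number of a shift passes 5 or a number of a turn 8.59, either way. A call with a gripper value outside its range is refused whole. The fingers move at their own pace and stop on an object; "squeeze" is the grip in N (left out, the last holds). Time passes only in rows, so rows that do not move let the fingers close, or fill a call up. It gives the time, the measured TCP pose, the force, the opening and the grip force at its end, in the units of the state.
- manip.get_state(): the state, without advancing time (a new reading comes with each control period).
- optics.get_image(name): name is "side" or "top" or "wrist"; returns the picture (420x560x3 uint8, red, green, blue); there is no depth.
- optics.get_calibration(name): a dict with "fov_y" (degrees; the focal length in pixels is half the picture's height over the tangent of half this angle, whatever the lens; pixels are square), "cx", "cy" (the principal point, pixels), "world_to_cam" (4x4, takes a point from world to camera coordinates). Camera axes: x right, y down, z forward; pixel columns grow to the right and rows downward; lengths in m; the calibration is good to about 2 mm. A picture is of the moment at which its call begins: read the wrist's pose just before it. get_calibration takes no time and is no camera call; for the wrist camera it gives the pose at the moment of the call.
- manip.sign_off(): hands the job in; it is judged then, once.
Trained networks look in the newest picture that a camera, given by its name, has taken for a name from the list of things; names that differ only in an ending like _2 or _b are one class to them, and where a whole thing is asked for, a point or a joint stands for the part that bears it (a point fixed in the world has none). Each returns a list of dicts, best first, with "p" (0 to 1); they miss things now and then, are a little off and sometimes report something else, mostly with a low value. They report only what shows in the picture. A call takes as long as a camera call. They do not tell look-alikes from the thing itself.
- finder.silhouettes(label, camera): "region" (420x560 bool, what is visible of it) and "box" ([centre column, centre row, width, height] in pixels, round what is visible of it).
- finder.tip_of(label, camera): "at" ([column, row] in pixels: a listed point, or the origin of a listed thing).
The state is a dict: "clock": time; "qpos": joint angles; "qd": joint speeds; "effort": joint torques, N m; "position": TCP position; "ee_rot": TCP orientation; "contact_force": force on the tool from outside, world axes, zero at the start; "moment": the same for the moment, N m; "width": finger opening in m; "gripper_force": force on a finger pad.
Only numpy, scipy, OpenCV 4.12 (cv2) and the standard library are available. Lean on these libraries where they do the work, as an engineer would, in place of code of your own. Each camera call takes 0.05 s, during which the arm holds its last target. There are 200 camera calls.

### The job

Check the end float of the feed-roller shaft: holding its black knob, push the shaft gently in along its axis until it meets its stop, then pull it gently out until it meets its other stop, with about 10 N each time and never more than 25 N against a stop, and leave it out. If it travelled more than 8 mm between the stops, then tip the status lever fully over to the red side, otherwise fully over to the green side. Do not disturb the other things on the bench.

Things in the scene. Friction and masses are not known exactly. Their poses are not given: they have to be found in the camera images.
- feeder: Feed-roller unit, fixed: white base 200 x 150 x 14 mm, aluminium front bearing block (70 mm wide, 108 mm high, front face at x = -72 mm), white gearbox behind (x = 50 to 120 mm, 130 mm wide, 120 mm high) that hides the shaft's stops. Origin at bench level below the roller's middle; x axis parallel to the shaft, from knob to gearbox, z up.
- shaft: Steel shaft, diameter 12 mm, with black roller and knob; axes as the feeder's, knob at -x. It only slides along x: +x is in, -x out, with about 2 N drag, and stays where left. It starts 1 mm or more from each of two firm stops (they give up to 0.1 mm per N). The hidden travel between them varies: 3 to 6 mm (in order) or 10 to 14 mm (worn).
- knob_mid (a point): Centre of the shaft's black ribbed knob: a cylinder of diameter 32 mm (34 mm over the ribs), 36 mm long along the shaft, its axis 75 mm above the bench. With the shaft in, the knob's inner end is 45 mm clear of the bearing block; free all round, it can be gripped from above across the shaft.
- flag_base: Status flag base, fixed to the bench: grey block 130 (x) x 80 x 28 mm with a green pad on its -x half and a red pad on its +x half. Origin centre of the underside, z up.
- flag (a joint): Status lever, rad: 0 upright (neutral, as at the start, within 0.1), positive tipped towards the red side (the base's +x), negative towards the green side (-x). End stops at -0.6 and +0.6. It turns with about 1 N at the ball and stays where it is left.
- flag_tip (a point): Centre of the lever's yellow ball, diameter 26 mm, 75 mm above the lever's pivot; the pivot is 34 mm above the bench over the base's origin and its axis is the base's y.
- jar_mid (a point): Amber flux jar with blue cap, diameter 52 mm, 70 mm high, standing (bystander); point half-way up.
- jig_plate: Aluminium jig plate lying flat, 90 x 60 x 6 mm (bystander); origin centre of the underside.
- driver: Screwdriver with red handle lying on the bench (bystander), about 200 mm long.
- tin_mid (a point): Small aluminium tin, diameter 70 mm, 40 mm high (bystander); point half-way up.
Things that resemble listed ones, but are neither listed nor needed, are in the scene too. What is meant by the flag_base is not pink, and is the smaller of those in its own colour.

How it is judged:
By the outcome, as a careful person would: the job done as asked, in the order asked, and still so for the second after the job is handed in, with the robot touching nothing.
It also fails if it takes over 72 s, if anything falls off the work surface, if the arm or the gripper's body presses on something with over 40 N, if the wrist force passes 120 N, or if a joint passes its speed limit or range.

## Working session

There is one attempt and no reset: what is moved stays moved. The work goes in short steps, Python scripts to look and compute and a tool call to move; the robot and the scene stay as the last step left them, time stands still between calls to the robot, and variables do not carry over. Pictures are saved under pics/ and viewed, at most 10 in all, crops included, and the job is handed in when it is done.

Besides the shell and the picture viewer there is one more tool, called after "Request:" by a JSON object that holds its "op" and its "data". servo_tool: Moves the arm, as the interface text tells. Its arguments: {"type":"object","properties":{"increments":{"type":"array","items":{"type":"array","items":{"type":"number"}}},"squeeze":{"type":"number"}},"required":["increments"]}

```bash
mkdir -p pics; ls; cat > h.py <<'E'
import numpy as np,cv2
from rig import manip,optics,finder
def ray(cam,px):
    c=optics.get_calibration(cam);f=210/np.tan(np.radians(c['fov_y']/2))
    T=np.linalg.inv(c['world_to_cam']);d=T[:3,:3]@np.array([(px[0]-c['cx'])/f,(px[1]-c['cy'])/f,1]);return T[:3,3],d/np.linalg.norm(d)
def atz(cam,px,z):
    o,d=ray(cam,px);return o+d*(z-o[2])/d[2]
def proj(cam,P):
    c=optics.get_calibration(cam);f=210/np.tan(np.radians(c['fov_y']/2))
    p=c['world_to_cam'][:3,:3]@np.array(P)+c['world_to_cam'][:3,3];return f*p[:2]/p[2]+[c['cx'],c['cy']]
def tri(a,pa,b,pb):
    o1,d1=ray(a,pa);o2,d2=ray(b,pb);A=np.c_[d1,-d2];s=np.linalg.lstsq(A,o2-o1,rcond=None)[0]
    return (o1+d1*s[0]+o2+d2*s[1])/2,np.linalg.norm(o1+d1*s[0]-o2-d2*s[1])
E
python3 - <<'E'
from h import *
for c in('top','side'):
    im=optics.get_image(c);cv2.imwrite(f'pics/{c}0.png',im[:,:,::-1])
    cal=optics.get_calibration(c);print(c,cal)
    for l in('feeder','knob_mid','flag_base','flag_tip','jar_mid','tin_mid','shaft','jig_plate','driver'):
        print(l,[(np.round(r['at']).tolist(),round(r['p'],2)) for r in finder.tip_of(l,c)])
print(manip.get_state())
E
```

```text
pics
top {'fov_y': 42.941628058641854, 'cx': 285.07564395397503, 'cy': 203.8373459345101, 'world_to_cam': array([[-0.00336191, -0.99998094, -0.00517825, -0.004906  ],
       [-0.97855287,  0.00435635, -0.20594976,  0.51587366],
       [ 0.20596839,  0.0043748 , -0.97854887,  1.59540681],
       [ 0.        ,  0.        ,  0.        ,  1.        ]])}
feeder [([222.0, 184.0], 0.93)]
knob_mid [([209.0, 219.0], 0.85)]
flag_base [([359.0, 119.0], 0.97), ([389.0, 297.0], 0.85), ([350.0, 178.0], 0.61)]
flag_tip [([397.0, 295.0], 0.55), ([366.0, 101.0], 0.52), ([352.0, 169.0], 0.47)]
jar_mid [([279.0, 156.0], 0.58)]
tin_mid [([156.0, 173.0], 0.62)]
shaft []
jig_plate [([277.0, 228.0], 0.82)]
driver [([420.0, 190.0], 0.68)]
side {'fov_y': 50.31917965845254, 'cx': 276.06606476054986, 'cy': 204.53825539284588, 'world_to_cam': array([[ 0.78576147, -0.61834476, -0.01512195, -0.41401692],
       [-0.4409423 , -0.54284742, -0.71476329,  0.29625103],
       [ 0.43376122,  0.56830136, -0.69920295,  1.11057635],
       [ 0.        ,  0.        ,  0.        ,  1.        ]])}
feeder [([258.0, 180.0], 0.
[... 423 characters left out ...]
': 1.0, 'qpos': array([ 1.02999242e+00,  2.75902158e-01,  1.50492444e+00, -4.02578081e-05,
        1.36072051e+00, -1.21010086e-01]), 'qd': array([ 2.72173359e-04, -1.09607650e-05, -1.44226842e-04, -3.40667112e-04,
       -4.84281607e-04,  6.01002673e-04]), 'effort': array([-7.77862660e-04, -4.16679239e+01, -2.46108556e+01, -6.41201524e-06,
        3.78865134e-04, -5.47091588e-06]), 'position': array([0.23438291, 0.52507375, 0.23931702]), 'ee_rot': array([2.60167979e-05, 2.08354969e-01, 9.78053274e-01, 1.51395923e-05]), 'contact_force': array([-0.20247997,  0.56365221, -0.20091139]), 'moment': array([-0.0333843 ,  0.00746843, -0.00559546]), 'gripper_force': 0.0, 'width': 0.08546969851334396}
```

```bash
python3 - <<'E'
import cv2
a=cv2.imread('pics/top0.png')[60:340,100:480];cv2.imwrite('pics/t1.png',cv2.resize(a,None,fx=2.1,fy=2.1))
a=cv2.imread('pics/side0.png')[100:400,150:470];cv2.imwrite('pics/s1.png',cv2.resize(a,None,fx=2,fy=2))
E
```

```text
(no output)
```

View pics/t1.png

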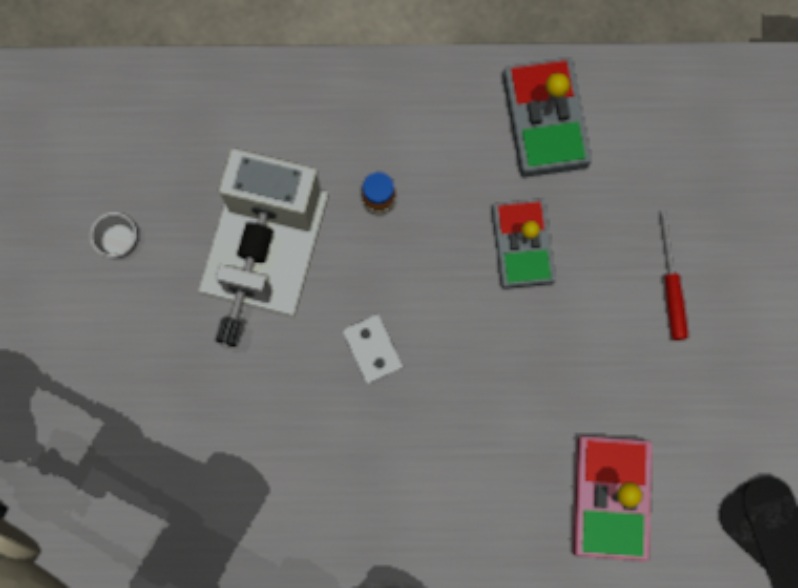

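View pics/s1.png

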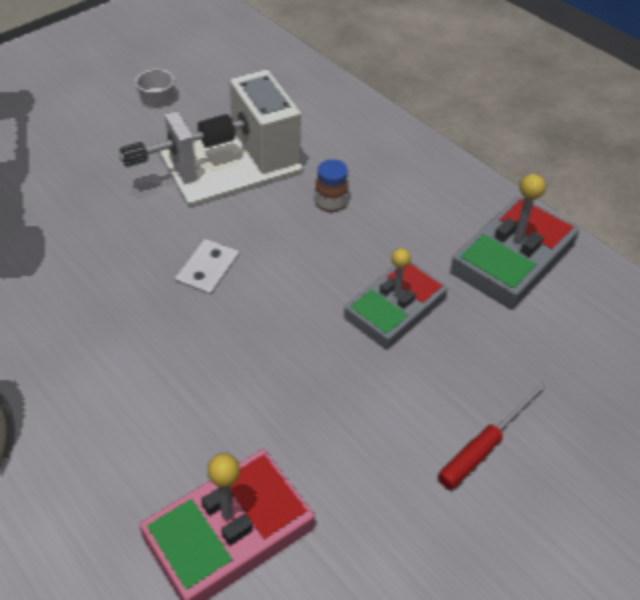

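The pictures show the feeder with its knob at top (210,217). The target lever is the smaller grey base, at top (350,176); the larger grey base and the pink one are look-alikes. Next I compute the poses.

```bash
python3 - <<'E'
from h import *
t=lambda x,y:(100+x/2.1,60+y/2.1)
s=lambda x,y:(150+x/2,100+y/2)
k=atz('top',t(230,332),.075);r=atz('top',t(256,242),.075)
print('knob',k,'roller',r,np.degrees(np.arctan2(*(r-k)[1::-1])), np.linalg.norm(r-k))
print('tri knob',tri('top',t(230,332),'side',s(134,154)),'roller',tri('top',t(256,242),'side',s(216,131)))
C=[atz('top',t(*p),.028) for p in((493,204),(542,201),(552,281),(502,286))]
print('flag corners top',np.round(C,4), np.mean(C,0))
print('ball',tri('top',t(531,229),'side',s(401,257)))
for i in range(4): print(np.linalg.norm(C[i]-C[(i+1)%4]))
st=manip.get_state();print(st['position'])
E
```

```text
knob [0.46819135 0.22229322 0.075     ] roller [0.6023809  0.18754072 0.075     ] -14.519497275543012 0.1386166365080663
tri knob (array([0.4687748 , 0.22185851, 0.07598389]), np.float64(0.0016221463849858061)) roller (array([0.60254476, 0.18758331, 0.07453197]), np.float64(8.259302039253689e-05))
flag corners top [[ 0.673  -0.1661  0.028 ]
 [ 0.6774 -0.2407  0.028 ]
 [ 0.5524 -0.2518  0.028 ]
 [ 0.5451 -0.1767  0.028 ]] [ 0.61197835 -0.20880173  0.028     ]
ball (array([ 0.61072805, -0.21244094,  0.11058103]), np.float64(0.0009609654171392666))
0.07477575280355825
0.1254584283676963
0.0754530429650361
0.12836642407227583
[0.23438291 0.52507375 0.23931702]
```

Request:
{"op": "servo_tool", "data": {"increments": [[0,0,0,0,0,-5,-1],[0,0,0,0,0,-4.5,-1],[-3.5,-2.8,0.5,0,0,0,-1],[-3.5,-2.8,0.5,0,0,0,-1],[-3.5,-2.8,0.5,0,0,0,-1]]}}

```text
clock: 1.5
position: [0.3154, 0.4165, 0.2242]
ee_rot: [0.0, 0.126, 0.992, 0.0]
contact_force: [-0.2, 0.8, 0.2]
width: 0.0852
gripper_force: 0.0
```

Request:
{"op": "servo_tool", "data": {"increments": [[-3.5,-2.8,0.5,0,0,0,-1],[-3.5,-2.8,0.5,0,0,0,-1],[-3.5,-2.8,0.5,0,0,0,-1],[-3.5,-2.8,0.5,0,0,0,-1],[-2,-1.5,0.5,0,0,0,-1]]}}

```text
clock: 2.0
position: [0.4396, 0.2517, 0.1994]
ee_rot: [0.001, 0.128, 0.992, -0.0]
contact_force: [-0.8, -0.2, -0.3]
width: 0.0855
gripper_force: 0.0
```

Request:
{"op": "servo_tool", "data": {"increments": [[0,0,0,0,0,0,-1],[0,0,0,0,0,0,-1],[0,0,0,0,0,0,-1],[0,0,0,0,0,0,-1],[0,0,0,0,0,0,-1]]}}

```text
clock: 2.5
position: [0.4373, 0.2552, 0.1995]
ee_rot: [0.0, 0.126, 0.992, 0.0]
contact_force: [-0.0, 0.4, 0.2]
width: 0.0855
gripper_force: 0.0
```

```bash
python3 - <<'E'
from h import *
st=manip.get_state();print(st['position'],st['ee_rot'],st['contact_force'])
im=optics.get_image('wrist');cv2.imwrite('pics/w1.png',im[:,:,::-1])
print([(r['at'],r['p']) for r in finder.tip_of('knob_mid','wrist')],proj('wrist',[.468,.222,.075]))
c=optics.get_calibration('wrist');print(c)
E
```

```text
[0.4372984  0.2551861  0.19953378] [1.24569873e-04 1.25792763e-01 9.92056509e-01 2.20796994e-04] [-0.01906705  0.37997928  0.23130448]
[([262.6, 241.8], 0.61)] [259.22125109 242.11786395]
{'fov_y': 69.83140603866092, 'cx': 284.64651285596375, 'cy': 208.51722593592, 'world_to_cam': array([[ 2.48865594e-01,  9.68537950e-01, -3.95208427e-04,
        -3.55170266e-01],
       [ 9.25230290e-01, -2.37617009e-01,  2.95782129e-01,
        -3.71099503e-01],
       [ 2.86382308e-01, -7.39756540e-02, -9.55255346e-01,
         2.34659360e-01],
       [ 0.00000000e+00,  0.00000000e+00,  0.00000000e+00,
         1.00000000e+00]])}
```

View pics/w1.png

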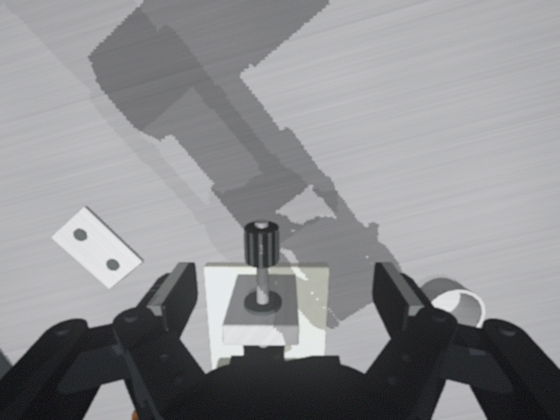

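The wrist view shows the knob at about (262,243). The base's front edge runs level at row 264, so the yaw is good.

```bash
python3 - <<'E'
from h import *
k=atz('wrist',(262.3,242.5),.075);st=manip.get_state()
print(k,atz('wrist',(205,264),.014)-atz('wrist',(328,263),.014))
R=np.array([[-.968,.249,0],[.249,.968,0],[0,0,-1]]).T  # columns tool x,y,z
print(R.T@(k-[0,0,.011]-st['position'])*100)
E
```

```text
[0.46908659 0.22467711 0.075     ] [-3.48148976e-02 -1.40872348e-01  5.55111512e-17]
[-3.8147443  -2.14049937 13.54703594]
```

Request:
{"op": "servo_tool", "data": {"increments": [[-1.9,-1.1,1,0,0,0,-1],[-1.9,-1.1,2,0,0,0,-1],[0,0,2,0,0,0,-1],[0,0,0,0,0,0,-1],[0,0,0,0,0,0,-1]]}}

```text
clock: 3.1
position: [0.4688, 0.2237, 0.1494]
ee_rot: [-0.0, 0.126, 0.992, -0.0]
contact_force: [1.2, 0.1, 0.3]
width: 0.0852
gripper_force: 0.0
```

```bash
python3 - <<'E'
from h import *
st=manip.get_state();print(st['position'],st['contact_force'])
im=optics.get_image('wrist');cv2.imwrite('pics/w2.png',im[:,:,::-1])
print([(r['at'],r['p'],atz('wrist',r['at'],.075)) for r in finder.tip_of('knob_mid','wrist')],proj('wrist',[.469,.2247,.075]))
for r in finder.silhouettes('shaft','wrist')[:1]: print(r['box'],r['p'])
E
```

```text
[0.46883147 0.22371203 0.14940043] [1.18854304 0.05347457 0.27521491]
[([289.6, 224.5], 0.7, array([0.47254635, 0.22657353, 0.075     ]))] [285.96705826 220.73028986]
[285.6, 275.2, 49.9, 168.1] 0.92
```

View pics/w2.png

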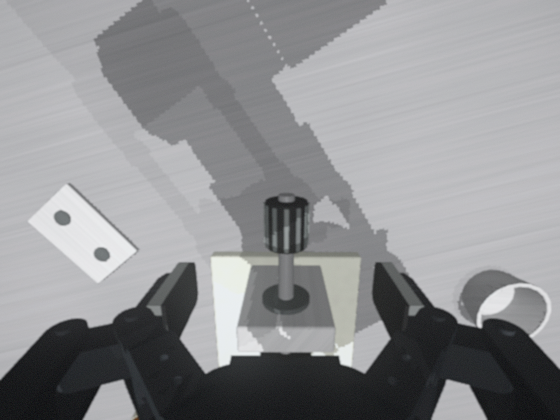

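The knob is at (286.5,222), and the middle between the fingers is at col 284.5. The offset is about 1 mm, so I descend.

Request:
{"op": "servo_tool", "data": {"increments": [[0,0.1,2.5,0,0,0,-1],[0,0,2.5,0,0,0,-1],[0,0,2.5,0,0,0,-1],[0,0,1,0,0,0,-1],[0,0,0,0,0,0,-1]]}}

```text
clock: 3.75
position: [0.4687, 0.2245, 0.0638]
ee_rot: [-0.001, 0.126, 0.992, -0.0]
contact_force: [-0.6, 0.2, 0.2]
width: 0.0854
gripper_force: 0.0
```

Request:
{"op": "servo_tool", "data": {"increments": [[0,0,0,0,0,0,-0.3],[0,0,0,0,0,0,0],[0,0,0,0,0,0,1],[0,0,0,0,0,0,1],[0,0,0,0,0,0,1]], "squeeze": 40}}

```text
clock: 4.25
position: [0.4699, 0.2245, 0.0653]
ee_rot: [0.001, 0.127, 0.992, 0.0]
contact_force: [-1.3, -1.4, 6.1]
width: 0.0308
gripper_force: 39.2
```

Request:
{"op": "servo_tool", "data": {"increments": [[0,0,0,0,0,0,1],[0,0,0,0,0,0,1],[0,0,0,0,0,0,1],[0,0,0,0,0,0,1],[0,0,0,0,0,0,1]]}}

```text
clock: 4.75
position: [0.4699, 0.2245, 0.0653]
ee_rot: [0.001, 0.127, 0.992, 0.0]
contact_force: [-1.0, -0.6, 6.7]
width: 0.0309
gripper_force: 39.2
```

Request:
{"op": "servo_tool", "data": {"increments": [[0,0,0,0,0,0,0],[0,0,0,0,0,0,0],[0,0,0.5,0,0,0,0],[0,0,0,0,0,0,0],[0,0,0,0,0,0,0]]}}

```text
clock: 5.25
position: [0.4691, 0.2243, 0.0589]
ee_rot: [-0.0, 0.127, 0.992, -0.0]
contact_force: [0.5, -1.0, 0.3]
width: 0.0429
gripper_force: 0.0
```

Request:
{"op": "servo_tool", "data": {"increments": [[0,0,0,0,0,0,1],[0,0,0,0,0,0,1],[0,0,0,0,0,0,1],[0,0,0,0,0,0,1],[0,0,0,0,0,0,1]]}}

```text
clock: 5.75
position: [0.4693, 0.2246, 0.0593]
ee_rot: [-0.0, 0.127, 0.992, 0.0]
contact_force: [-0.3, 1.4, 0.2]
width: 0.0309
gripper_force: 39.5
```

Request:
{"op": "servo_tool", "data": {"increments": [[-0.05,0,0,0,0,0,1],[-0.05,0,0,0,0,0,1],[-0.05,0,0,0,0,0,1],[-0.05,0,0,0,0,0,1],[0,0,0,0,0,0,1]]}}

```text
clock: 6.25
position: [0.4713, 0.224, 0.0593]
ee_rot: [0.0, 0.127, 0.992, 0.0]
contact_force: [-1.5, 2.9, -0.4]
width: 0.031
gripper_force: 39.5
```

Request:
{"op": "servo_tool", "data": {"increments": [[-0.05,0,0,0,0,0,1],[-0.05,0,0,0,0,0,1],[-0.05,0,0,0,0,0,1],[-0.05,0,0,0,0,0,1],[0,0,0,0,0,0,1]]}}

```text
clock: 6.75
position: [0.4716, 0.2239, 0.0593]
ee_rot: [-0.002, 0.127, 0.992, 0.0]
contact_force: [-4.2, 5.0, 2.8]
width: 0.0313
gripper_force: 39.7
```

Request:
{"op": "servo_tool", "data": {"increments": [[-0.05,0,0,0,0,0,1],[-0.05,0,0,0,0,0,1],[0,0,0,0,0,0,1],[0,0,0,0,0,0,1],[0,0,0,0,0,0,1]]}}

```text
clock: 7.25
position: [0.4716, 0.2239, 0.0592]
ee_rot: [-0.002, 0.127, 0.992, 0.0]
contact_force: [-7.3, 4.8, 3.5]
width: 0.0308
gripper_force: 39.8
```

Request:
{"op": "servo_tool", "data": {"increments": [[-0.05,0,0,0,0,0,1],[0,0,0,0,0,0,1],[0,0,0,0,0,0,1],[0,0,0,0,0,0,1],[0,0,0,0,0,0,1]]}}

```text
clock: 7.75
position: [0.4716, 0.2239, 0.0592]
ee_rot: [-0.003, 0.127, 0.992, 0.0]
contact_force: [-7.9, 6.1, 4.4]
width: 0.0309
gripper_force: 39.9
```

Request:
{"op": "servo_tool", "data": {"increments": [[-0.05,0,0,0,0,0,1],[-0.03,0,0,0,0,0,1],[0,0,0,0,0,0,1],[0,0,0,0,0,0,1],[0,0,0,0,0,0,1]]}}

```text
clock: 8.25
position: [0.4716, 0.2239, 0.0592]
ee_rot: [-0.004, 0.127, 0.992, 0.0]
contact_force: [-8.9, 7.1, 5.2]
width: 0.0308
gripper_force: 40.0
```

Request:
{"op": "servo_tool", "data": {"increments": [[0.1,0,0,0,0,0,1],[0.1,0,0,0,0,0,1],[0.1,0,0,0,0,0,1],[0.1,0,0,0,0,0,1],[0,0,0,0,0,0,1]]}}

```text
clock: 8.75
position: [0.4716, 0.2239, 0.0593]
ee_rot: [0.0, 0.127, 0.992, 0.0]
contact_force: [-2.1, 3.6, 0.9]
width: 0.0308
gripper_force: 39.6
```

Request:
{"op": "servo_tool", "data": {"increments": [[0.05,0,0,0,0,0,1],[0.05,0,0,0,0,0,1],[0.05,0,0,0,0,0,1],[0.05,0,0,0,0,0,1],[0,0,0,0,0,0,1]]}}

```text
clock: 9.25
position: [0.4705, 0.2242, 0.0594]
ee_rot: [0.001, 0.127, 0.992, 0.0]
contact_force: [2.2, 0.3, -3.5]
width: 0.0308
gripper_force: 39.8
```

Request:
{"op": "servo_tool", "data": {"increments": [[0.05,0,0,0,0,0,1],[0.05,0,0,0,0,0,1],[0.05,0,0,0,0,0,1],[0.05,0,0,0,0,0,1],[0,0,0,0,0,0,1]]}}

```text
clock: 9.75
position: [0.4677, 0.225, 0.0593]
ee_rot: [0.0, 0.127, 0.992, 0.0]
contact_force: [3.3, 2.0, -2.6]
width: 0.0309
gripper_force: 39.8
```

Request:
{"op": "servo_tool", "data": {"increments": [[0.05,0,0,0,0,0,1],[0.05,0,0,0,0,0,1],[0.05,0,0,0,0,0,1],[0.05,0,0,0,0,0,1],[0,0,0,0,0,0,1]]}}

```text
clock: 10.25
position: [0.4677, 0.225, 0.0594]
ee_rot: [0.002, 0.126, 0.992, 0.0]
contact_force: [7.3, -1.3, -5.8]
width: 0.0306
gripper_force: 40.0
```

Request:
{"op": "servo_tool", "data": {"increments": [[0.05,0,0,0,0,0,1],[0.05,0,0,0,0,0,1],[0.05,0,0,0,0,0,1],[0.05,0,0,0,0,0,1],[0,0,0,0,0,0,1]]}}

```text
clock: 10.75
position: [0.4676, 0.2251, 0.0595]
ee_rot: [0.004, 0.126, 0.992, -0.0]
contact_force: [10.7, -2.8, -9.0]
width: 0.0306
gripper_force: 40.3
```

The shaft travelled 4.1 mm between the stops, so it is in order and the lever goes to green. I ease off the pull, open the gripper and lift.

Request:
{"op": "servo_tool", "data": {"increments": [[-0.1,0,0,0,0,0,1],[-0.15,0,0,0,0,0,1],[0,0,0,0,0,0,1],[0,0,0,0,0,0,0.3],[0,0,0,0,0,0,-0.3]]}}

```text
clock: 11.25
position: [0.4651, 0.2247, 0.0592]
ee_rot: [-0.001, 0.127, 0.992, -0.001]
contact_force: [-0.6, 0.0, -0.3]
width: 0.0438
gripper_force: 0.0
```

Request:
{"op": "servo_tool", "data": {"increments": [[0,0,0,0,0,0,-0.3],[0,0,0,0,0,0,-0.3],[0,0,-0.5,0,0,0,-0.3],[0,0,-3,0,0,0,-0.3],[0,0,-4,0,0,0,-0.3]]}}

```text
clock: 11.75
position: [0.4643, 0.2246, 0.1337]
ee_rot: [-0.003, 0.127, 0.992, -0.001]
contact_force: [1.0, 0.4, 0.2]
width: 0.0561
gripper_force: 0.0
```

Request:
{"op": "servo_tool", "data": {"increments": [[0,0,-4,0,0,0,-0.3],[0,0,-4,0,0,0,0],[0,0,0,0,0,-6.5,1],[0,0,0,0,0,-6.5,1],[0,0,0,0,0,-6.4,1]]}}

```text
clock: 12.25
position: [0.4659, 0.2252, 0.2153]
ee_rot: [0.0, -0.045, 0.999, 0.0]
contact_force: [1.1, 0.6, 0.4]
width: 0.0011
gripper_force: 0.0
```

```bash
python3 - <<'E'
from h import *
st=manip.get_state();print(st['position'],st['ee_rot'],st['contact_force'],st['qpos'])
print('big ball',tri('top',(366,101),'side',(419,192)))
a=optics.get_image('top');cv2.imwrite('pics/t2.png',cv2.resize(a[100:260,150:400],None,fx=3,fy=3)[:,:,::-1])
q=st['ee_rot'];from scipy.spatial.transform import Rotation as Ro
R=Ro.from_quat([q[1],q[2],q[3],q[0]]).as_matrix()
print(R[:,0],R.T@(np.array([.652,-.209,.2])-st['position'])*100)
E
```

```text
[0.46585395 0.22519224 0.21528102] [ 3.60488118e-04 -4.47082846e-02  9.99000008e-01  1.49731225e-04] [1.07074538 0.56739674 0.36803211] [ 3.15680042e-01  2.04339993e-01  1.66508435e+00  1.00014167e-04
  1.27139349e+00 -1.34459214e+00]
big ball (array([ 0.81586449, -0.25602256,  0.15136355]), np.float64(0.009414954534666987))
[-9.96002079e-01 -8.93270455e-02 -7.33643717e-04] [-14.66055356 -44.90884653   1.52687033]
```

View pics/t2.png

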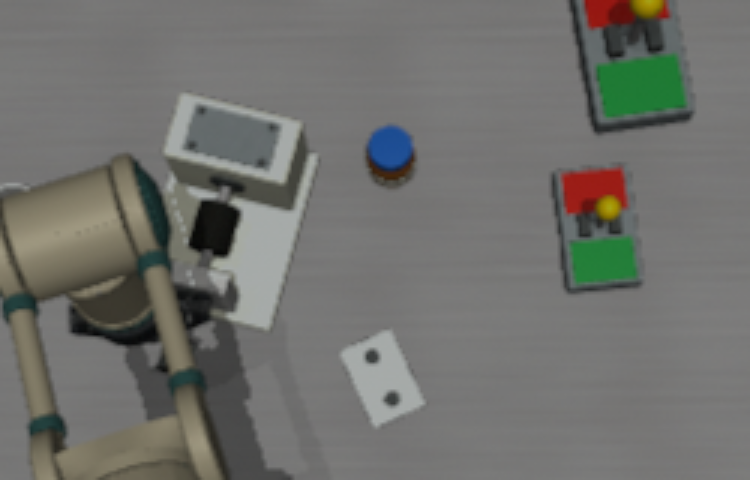

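The arm hides the knob but nothing else has been disturbed, and the lever is still upright, with its ball at about (608,208) in the crop. I move to the red side of the lever.

Request:
{"op": "servo_tool", "data": {"increments": [[-0.5,-3,0,0,0,0,1],[-1,-4.2,0,0,0,0,1],[-1.5,-4.2,0,0,0,0,1],[-1.5,-4.2,0,0,0,0,1],[-1.5,-4.2,0,0,0,0,1]]}}

```text
clock: 12.8
position: [0.5429, 0.0315, 0.2147]
ee_rot: [0.0, -0.041, 0.999, 0.0]
contact_force: [0.4, 0.5, 0.5]
width: -0.0002
gripper_force: 0.0
```

Request:
{"op": "servo_tool", "data": {"increments": [[-1.5,-4.2,0,0,0,0,1],[-1.5,-4.2,0,0,0,0,1],[-1.5,-4.2,0,0,0,0,1],[-1.5,-4.2,0,0,0,0,1],[-1.5,-4.2,0,0,0,0,1]]}}

```text
clock: 13.3
position: [0.6354, -0.1715, 0.2145]
ee_rot: [-0.0, -0.041, 0.999, 0.0]
contact_force: [0.5, 0.1, 0.0]
width: 0.0
gripper_force: 0.0
```

Request:
{"op": "servo_tool", "data": {"increments": [[-1.2,-4,0,0,0,0,1],[0,0,0,0,0,0,1],[0,0,0,0,0,0,1],[0,0,0,0,0,0,1],[0,0,0,0,0,0,1]]}}

```text
clock: 13.8
position: [0.6501, -0.2072, 0.2147]
ee_rot: [-0.0, -0.043, 0.999, 0.0]
contact_force: [0.2, 0.1, -0.4]
width: -0.0
gripper_force: 0.0
```

```bash
python3 - <<'E'
from h import *
st=manip.get_state();print(st['position'],st['ee_rot'],st['contact_force'])
im=optics.get_image('wrist');cv2.imwrite('pics/w3.png',im[:,:,::-1])
for r in finder.tip_of('flag_tip','wrist'): print(r['at'],r['p'],atz('wrist',r['at'],.109))
print(proj('wrist',[.611,-.212,.11]))
E
```

```text
[ 0.65012013 -0.20720113  0.2146546 ] [-9.46873426e-05 -4.27857492e-02  9.99084224e-01  2.89110086e-04] [ 0.19437948  0.12127795 -0.35238469]
[281.4, 166.2] 0.61 [ 0.61422401 -0.21379494  0.109     ]
[283.97781346 162.56836961]
```

View pics/w3.png

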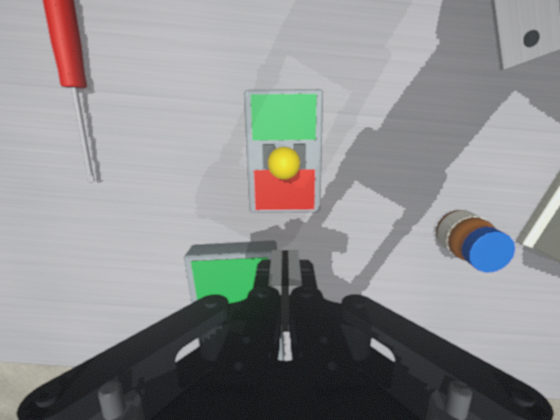

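The wrist view shows the yellow ball at (284,163), as predicted. I descend beside it and push toward green.

Request:
{"op": "servo_tool", "data": {"increments": [[-0.2,-0.1,3,0,0,0,1],[0,0,4,0,0,0,1],[0,0,3,0,0,0,1],[0,0,1.4,0,0,0,1],[0,0,0,0,0,0,1]]}}

```text
clock: 14.4
position: [0.6514, -0.2084, 0.0983]
ee_rot: [-0.002, -0.043, 0.999, 0.001]
contact_force: [0.6, 1.1, -0.2]
width: 0.0
gripper_force: 0.0
```

Request:
{"op": "servo_tool", "data": {"increments": [[1,0,0,0,0,0,1],[0.8,0,0,0,0,0,1],[0.8,0,0,0,0,0,1],[0.8,0,0,0,0,0,1],[0.6,0,0,0,0,0,1]]}}

```text
clock: 14.9
position: [0.6124, -0.2135, 0.1013]
ee_rot: [0.001, -0.042, 0.999, -0.001]
contact_force: [1.0, -0.7, -1.2]
width: 0.0
gripper_force: 0.6
```

Request:
{"op": "servo_tool", "data": {"increments": [[0.4,0,0,0,0,0,1],[0.4,0,0,0,0,0,1],[0.3,0,0,0,0,0,1],[0.3,0,0,0,0,0,1],[0,0,0,0,0,0,1]]}}

```text
clock: 15.4
position: [0.5983, -0.214, 0.1001]
ee_rot: [-0.001, -0.042, 0.999, 0.0]
contact_force: [-0.0, 0.2, 0.1]
width: -0.0
gripper_force: 0.0
```

Request:
{"op": "servo_tool", "data": {"increments": [[0.2,0,0,0,0,0,1],[0.2,0,0,0,0,0,1],[0.1,0,0,0,0,0,1],[0,0,0,0,0,0,1],[0,0,0,0,0,0,1]]}}

```text
clock: 15.9
position: [0.5958, -0.2144, 0.1003]
ee_rot: [0.002, -0.042, 0.999, 0.0]
contact_force: [5.4, 2.1, -2.9]
width: 0.0001
gripper_force: 2.8
```

Request:
{"op": "servo_tool", "data": {"increments": [[0.1,0,0,0,0,0,1],[0.1,0,0,0,0,0,1],[0,0,0,0,0,0,1],[0,0,0,0,0,0,1],[0,0,0,0,0,0,1]]}}

```text
clock: 16.4
position: [0.5956, -0.2145, 0.1004]
ee_rot: [0.004, -0.042, 0.999, -0.0]
contact_force: [9.4, 1.4, -5.1]
width: -0.0003
gripper_force: 4.5
```

```bash
python3 - <<'E'
from h import *
st=manip.get_state();print(st['position'],st['ee_rot'],st['contact_force'])
a=optics.get_image('side')[130:290,240:440,::-1];b=optics.get_image('wrist')[:,:,::-1]
cv2.imwrite('pics/c1.png',np.hstack([cv2.resize(a,(400,320)),cv2.resize(b[0:320,120:440],(320,320))]))
E
```

```text
[ 0.59564604 -0.21445197  0.10041666] [ 3.89575239e-03 -4.18991233e-02  9.99114250e-01 -4.95312141e-05] [ 9.41583109  1.38239033 -5.06640542]
```

View pics/c1.png

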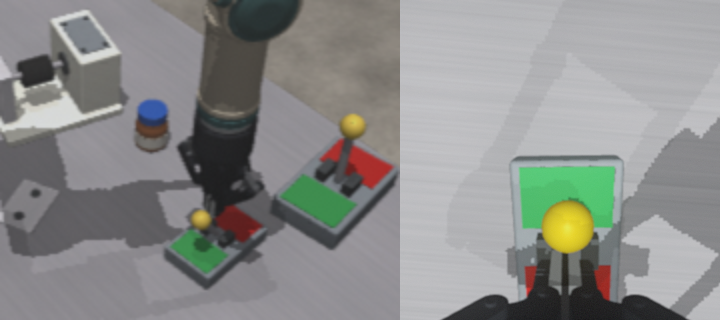

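The ball lies over the green pad, pressed against its stop with 9 N at the expected place. I back off and lift, then check both the lever and the shaft.

Request:
{"op": "servo_tool", "data": {"increments": [[-1,0,0,0,0,0,1],[-2,0,0,0,0,0,1],[-1,0,-2,0,0,0,1],[0,0,-4,0,0,0,1],[0,0,-4,0,0,0,1]]}}

```text
clock: 17.0
position: [0.6309, -0.211, 0.2002]
ee_rot: [-0.002, -0.043, 0.999, 0.001]
contact_force: [1.1, -0.5, -0.3]
width: 0.0002
gripper_force: 0.0
```

Request:
{"op": "servo_tool", "data": {"increments": [[0,-4,-2,0,0,0,1],[0,-4,0,0,0,0,1],[0,0,0,0,0,0,1],[0,0,0,0,0,0,1],[0,0,0,0,0,0,1]]}}

```text
clock: 17.5
position: [0.6378, -0.29, 0.2196]
ee_rot: [-0.001, -0.042, 0.999, 0.001]
contact_force: [0.8, 1.1, 0.7]
width: -0.0001
gripper_force: 0.0
```

```bash
python3 - <<'E'
from h import *
st=manip.get_state();print(st['position'],st['contact_force'],st['clock'])
a=optics.get_image('side')[130:290,180:440,::-1];b=optics.get_image('top')[100:260,160:400,::-1]
cv2.imwrite('pics/c2.png',np.hstack([cv2.resize(a,(440,270)),cv2.resize(b,(360,240)).copy() if 0 else cv2.resize(b,(360,270))]))
for c in('top','side','wrist'):
  if c=='wrist':optics.get_image(c)
  for l in('flag_tip','knob_mid'): print(c,l,[(np.round(r['at'],1).tolist(),round(r['p'],2)) for r in finder.tip_of(l,c)])
f=np.array([.996,.087])
p=np.array([.612,-.209])-f*.042
print('expect',[proj(c,[*p,.096]) for c in('top','side')])
E
```

```text
[ 0.63782841 -0.29000313  0.21955777] [0.80204577 1.11427622 0.69100695] 17.5
top flag_tip [([400.5, 295.5], 0.59), ([368.6, 98.7], 0.53)]
top knob_mid [([204.2, 216.0], 0.79)]
side flag_tip [([416.2, 190.8], 0.73), ([261.4, 338.3], 0.66), ([336.7, 238.2], 0.51)]
side knob_mid [([217.2, 177.0], 0.78), ([228.7, 144.4], 0.72)]
wrist flag_tip [([376.5, 135.9], 0.76), ([534.0, 251.2], 0.54)]
wrist knob_mid []
expect [array([352.83232563, 183.12608409]), array([338.75524179, 239.56712567])]
```

View pics/c2.png

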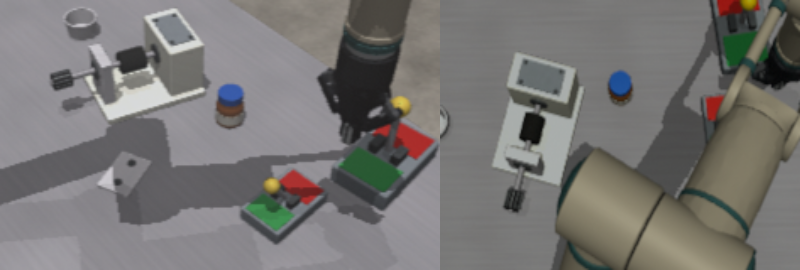

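The lever rests on the green stop: the side camera shows it at (337,238), against (339,240) expected. The shaft is still out and nothing else has moved.

```bash
python3 -c "
from rig import manip
print(manip.sign_off())"
```

```text
the job is handed in; nothing more can be done
None
```

The shaft travelled about 4.1 mm between its stops (about 10 N pushing in, 11 N pulling out), so it is in order: I left it out, tipped the lever fully to green, and handed the job in at about 18 s.

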